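# Count printed bushings into the lidded trough

## Task

Sweep the two white printed bushings across the counting tray's black deck, under the light bar, into the trough at its left end, without picking them up; leave the orange misprint where it lies on the deck. Then shut the trough's clear hinged lid fully. Do not bump the light bar, and leave the other things on the table undisturbed.

Things in the scene. Friction and masses are not known exactly. Their poses are not given: they have to be found in the camera images.
- tray: fixed counting tray. Origin at table height under the edge where deck meets trough, mid-width; x points to the robot's left (within 0.3 rad of world +y), y towards the robot. Black deck: top 55 mm up, x -156 to 0, y -124 to 124 mm, 10 mm high orange rails along both sides, open at the right end. Trough: x 0 to 72, y -124 to 124 mm, inner floor 6 mm up, 6 mm walls as high as the deck.
- lamp: aluminium light bar fixed to the tray, same origin and axes: overhangs the deck at x -55 to -25, y -220 to 130 mm, underside 205, top 225 mm above the table, on one 24 mm post at y -205 mm (far side). It blocks a hand held upright: to push a bushing beneath it to the trough, lean the hand about 40 degrees away from the trough, so that the fingers point down and towards the trough.
- lid (a joint): angle of the clear lid (blue borders), rad: 0 = shut flat, 1.4 = nearly upright; starts 0.9 to 1.3. 82 mm from hinge to free edge, 256 mm wide, 3 mm thick; shut, the edge reaches 4 mm over the deck. Stiff hinge: it stays where left; about 2 N half-way out moves it. Open, its free edge is up and its outer face looks up and to the left, away from the deck.
- lid_hinge (a point): middle of the lid's hinge line, on top of the trough's outer (left) wall: tray x = 78 mm, y = 0, 55 mm above the table (lid underside). The hinge line runs along the tray's y; axes as the tray's.
- lid_edge (a point): middle of the lid's free edge; its axes turn with the lid, x pointing from free edge to hinge.
- white_a_center (a point): white printed bushing, about 15 g: flange 40 mm across, 5 mm thick, round cup 30 mm across above it, 22 mm tall in all, dark recess on top. Point: its centre, 11 mm above its underside. Stands loose on the deck, 70 to 110 mm before the trough's edge; the three bushings stand side by side about 75 mm apart, in any order.
- white_b_center (a point): the second white bushing, the same shape.
- orange_center (a point): orange misprinted bushing, the same shape; to be left alone.
- glue_stick: yellow glue stick lying left of the tray, 22 mm thick, 112 mm long; origin under its middle, along its x
- screwdriver: screwdriver about 170 mm long lying on the table right of the tray; origin under its middle
- spring: white printed spiral spring on a flanged foot, 52 mm wide and 118 mm tall, standing at the left; origin at the centre of its underside
- cleaner: spray-cleaner bottle, 56 mm wide, 150 mm tall, standing far right; origin at the centre of its underside
- scraper: print scraper lying flat at the right; origin under its middle
There are look-alikes about, which are no part of the job. Leave any purple look-alike of the part that bears white_a_center alone.

How it is judged:
By the outcome, as a careful person would: the job done as asked, in the order asked, and still so for the second after the job is handed in, with the robot touching nothing.
It also fails if it takes over 64 s, if anything falls off the work surface, if the arm or the gripper's body presses on something with over 40 N, if the wrist force passes 120 N, or if a joint passes its speed limit or range.

## Robot

A 6-joint arm with a two-finger parallel gripper is mounted at the origin on the work surface. World frame = base frame: x ahead of the robot, y to its left, z up, the work surface at z = 0. Lengths are in mm, angles in rad, forces in N, time in s.
With the tool pointing down it reaches from about 300 to 775 mm from the base axis. Payload 14.6 kg.
Tool frame: the origin (TCP) lies midway between the tips of the shut fingers; the grasp point (between the pads) lies 19 mm behind it (pinch_z is the distance from the TCP to the grasp point, in mm); z points along the fingers, y is the direction in which the jaws open and shut (so a half turn about z gives the same grasp; the last joint's range is limited). The gripper opens to 94 mm and grips with 3 to 60 N. Pads are 16 mm wide; open, the fingers measure 119 mm over their backs; the gripper's body (75 mm by 177 mm) begins 78 mm behind the grasp point.
Start: joints at [-1.4, 0.3, 1.521, -0, 1.321, -0.067], TCP at [129.554, -534.514, 205.446] pointing down, gripper open.
Joint ranges: [-3.03, 3.03], [-0.79, 2.21], [0.23, 2.52], [-1.04, 4.18], [0, 3.07], [-2.55, 2.55]. Speed limits (rad/s): [2.22, 2.22, 2.57, 3.14, 3.14, 3.14].

## Interface

Orientations are given as [roll, pitch, yaw] about the fixed x, y, z axes, in that order (R = Rz(yaw) Ry(pitch) Rx(roll)).
In Python, from cell import read_state, camera, sign_off, pinch_z gives the robot as it stands. The module is installed in compiled form; this text tells all that it offers.
- The arm moves only by the tool servo_tool, never from a script. Its argument "series" is a list of rows, each a list of 6 numbers: the shift along the tool's x, y, z in cm, then the turn, a rotation vector about the tool's x, y, z in rad. In form: [[tx, ty, tz, rx, ry, rz], ...]. A call has exactly 10 rows; each row is the pose to reach, as a shift and turn from the pose commanded when the call began, along the tool's axes at that moment; what a row does not reach only later rows make up. A row lasts 1/12 s, in which the tool goes at most 41.7 mm and 7.16 degrees, less where a joint would pass 70% of its speed; a pose out of reach is approached as far as the arm can. A call with a gripper value outside its range is refused whole. "gripper" is the finger opening in cm, from 0 to 9.4, set as the call begins (left out, the last holds). The fingers move at their own pace and stop on an object; "grip_force" is the grip in N (left out, the last holds). Time passes only in rows, so rows that repeat a pose let the fingers close, or fill a call up. It gives the time, the measured TCP pose, the force and the opening at its end, in the units of the state.
- read_state(): the state, without advancing time (a new reading comes with each control period).
- camera(name): name is "side" or "top" or "wrist"; returns a dict with "pixels" (400x640x3 uint8, red, green, blue), "fx", "fy", "cx", "cy" (pixels), "pose" (4x4, takes a point from camera to world coordinates); the wrist camera has in their place "mount" (4x4, takes a point from camera to tool coordinates, whose origin is the TCP and whose axes are the flange's). Camera axes: x right, y down, z forward; pixel columns grow to the right and rows downward; lengths in mm; the calibration is good to about 2 mm. A picture is of the moment at which its call begins: read the wrist's pose just before it. There is no depth.
- sign_off(): hands the job in, once; it reports no verdict.
The state is a dict: "clock": time; "joints": joint angles; "qd": joint speeds; "effort": joint torques, N m; "eef_pos": TCP position; "eef_rot": TCP orientation; "wrist_force": force on the tool from outside, world axes, zero at the start; "moment": the same for the moment, N m; "finger_gap": finger opening in mm.
Only numpy, scipy, OpenCV 4.12 (cv2) and the standard library are available. Lean on these libraries where they do the work, as an engineer would, in place of code of your own. Each camera call takes 0.05 s, during which the arm holds its last target.

## Working session

There is one attempt and no reset: what is moved stays moved. The work goes in short steps, Python scripts to look and compute and a tool call to move; the robot and the scene stay as the last step left them, time stands still between calls to the robot, and variables do not carry over. Pictures are saved under pics/ and viewed, and the job is handed in when it is done.

Besides the shell and the picture viewer there is one more tool, called after ">>>" by a JSON object that holds its "api" and its "payload", one argument or row to a line. servo_tool: Moves the arm, as the interface text tells. Its arguments: {"type":"object","properties":{"series":{"type":"array"},"gripper":{"type":"number"},"grip_force":{"type":"number"}},"required":["series"]}

```bash
mkdir -p pics; cat > h.py <<'E'
import numpy as np, cv2
from cell import read_state, camera, sign_off, pinch_z
def snap(n,f):
    s=read_state(); c=camera(n); cv2.imwrite('pics/'+f,cv2.cvtColor(c['pixels'],cv2.COLOR_RGB2BGR)); return s,c
E
python3 - <<'E'
from h import *
s,c=snap('top','t0.png'); print(s); print(c['fx'],c['fy'],c['cx'],c['cy'],c['pose'])
s,c=snap('side','s0.png'); print(c['fx'],c['cx'],c['cy'],c['pose'])
s,c=snap('wrist','w0.png'); print(c['fx'],c['mount'])
E
```

```text
{'clock': 0.0, 'joints': array([-1.39965444e+00,  3.00473062e-01,  1.52157521e+00, -2.05718011e-05,
        1.32068852e+00, -6.66184662e-02]), 'qd': array([-3.56211434e-04, -2.16844841e-06,  1.77783076e-03, -1.47532687e-03,
       -2.00383234e-03, -4.22994495e-04]), 'effort': array([-6.83892358e-04, -5.31811023e+01, -3.52735233e+01,  7.07709999e-02,
        2.44297413e-02, -7.29251701e-05]), 'eef_pos': array([ 129.47760715, -534.27691804,  204.88773708]), 'eef_rot': array([-3.14044973e+00, -5.62821615e-05,  2.37765425e-01]), 'wrist_force': array([-0.35397036,  0.45961055, -0.14940911]), 'moment': array([ 0.04841079, -0.01346225, -0.02148461]), 'finger_gap': 94.09744027860226}
475.72380581093495 475.72380581093495 322.25213321755984 200.62918620759527 [[ 2.19713853e-02 -9.80783938e-01  1.93855938e-01  3.27303480e+02]
 [-9.99740603e-01 -2.27174459e-02 -1.62605310e-03 -3.81189653e+00]
 [ 5.99871855e-03 -1.93769926e-01 -9.81028660e-01  1.33222351e+03]
 [ 0.00000000e+00  0.00000000e+00  0.00000000e+00  1.00000000e+00]]
450.2519459106367 324.2591833948441 201.25385592959304 [[-9.59964666e-01 -2.15182160e-01  1.79344579e-01  3.45996118e+02]
 [-2.80095475e-01  7.46016334e-01 -6.04157392e-01  7.50847243e+02]
 [-3.79009255e-03 -6.30203354e-01 -7.76420870e-01  1.02526384e+03]
 [ 0.00000000e+00  0.00000000e+00  0.00000000e+00  1.00000000e+00]]
321.9427169667991 [[ 2.54747030e-04 -9.69212364e-01 -2.46226173e-01  7.04807000e+01]
 [ 9.99999052e-01 -8.62157110e-05  1.37397303e-03 -3.96403318e-01]
 [-1.35290022e-03 -2.46226290e-01  9.69211424e-01 -1.79828128e+02]
 [ 0.00000000e+00  0.00000000e+00  0.00000000e+00  1.00000000e+00]]
```

```bash
ls
```

```text
h.py
pics
```

View pics/t0.png

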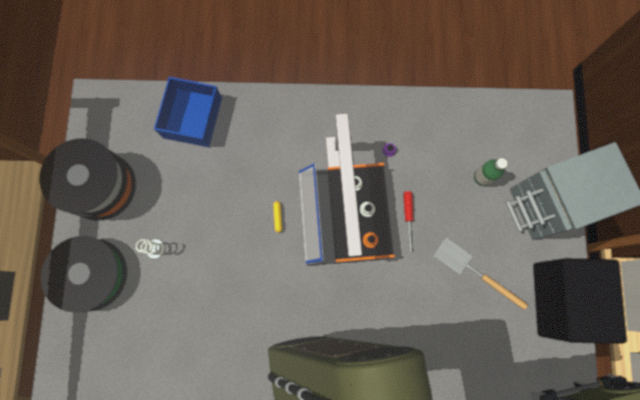

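View pics/s0.png

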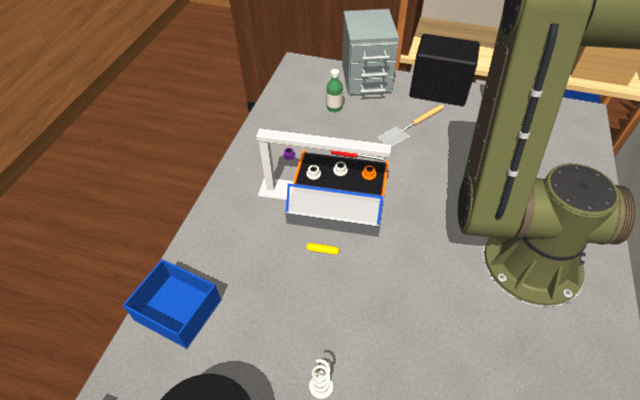

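View pics/w0.png

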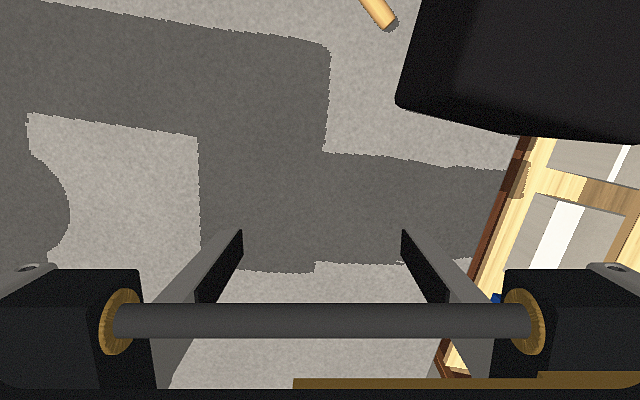

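```bash
cat >> h.py <<'E'
def ray(c,u,v,z,T=None):
    T=c['pose'] if T is None else T
    d=T[:3,:3]@np.array([(u-c['cx'])/c['fx'],(v-c['cy'])/c['fy'],1.]); o=T[:3,3]
    return o+d*(z-o[2])/d[2]
def proj(c,p,T=None):
    T=c['pose'] if T is None else T
    q=T[:3,:3].T@(np.asarray(p,float)-T[:3,3]); return c['fx']*q[0]/q[2]+c['cx'],c['fy']*q[1]/q[2]+c['cy']
E
python3 - <<'E'
from h import *
for n in('top','side'):
    c=camera(n); h=cv2.cvtColor(c['pixels'],cv2.COLOR_RGB2HSV)
    big=cv2.resize(c['pixels'],None,fx=4,fy=4,interpolation=cv2.INTER_CUBIC)
    u0,v0=(270,90) if n=='top' else (240,110)
    cv2.imwrite(f'pics/{n}_crop.png',cv2.cvtColor(big[v0*4:(v0+150)*4,u0*4:(u0+200)*4],cv2.COLOR_RGB2BGR))
    m=cv2.inRange(h,(5,150,120),(16,255,255))
    k,l,st,ce=cv2.connectedComponentsWithStats(m)
    for i in range(1,k):
        if st[i,4]>12 and u0<ce[i,0]<u0+200 and v0<ce[i,1]<v0+150: print(n,st[i],ce[i],cv2.minAreaRect(np.argwhere(l==i)[:,::-1].astype(np.float32)),ray(c,*ce[i],65))
E
```

```text
top [354 163  30   5  62] [368.0483871  165.17741935] ((368.51123046875, 165.12945556640625), (2.425629138946533, 29.23749351501465), 85.03025817871094) [ 680.26022659 -129.9747635    65.        ]
top [329 168  10   2  16] [332.75  168.375] ((333.5, 168.5), (1.0, 9.0), 90.0) [668.8558509  -32.81239902  65.        ]
top [363 232  15  16 142] [369.24647887 239.88028169] ((370.0, 239.5), (15.0, 14.0), 90.0) [ 473.68912099 -133.86294709   65.        ]
side [294 150  11  34  68] [299.16176471 165.16176471] ((298.4717102050781, 166.34902954101562), (3.0219318866729736, 34.47749328613281), 15.945395469665527) [ 676.94150872 -107.06744829   65.        ]
side [381 162   7  34  73] [384.21917808 179.17808219] ((384.3769836425781, 178.484619140625), (3.1008682250976562, 33.11727523803711), 7.125016689300537) [ 425.87348624 -121.89914401   65.        ]
side [362 166  15  14 114] [368.74561404 173.10526316] ((369.0, 172.5), (13.0, 14.0), 90.0) [ 473.54930206 -132.68128687   65.        ]
```

View pics/top_crop.png

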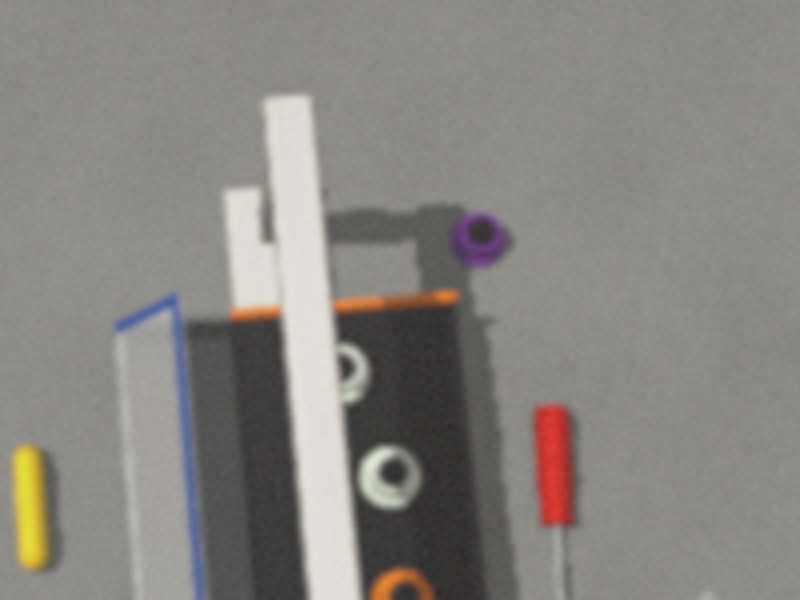

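View pics/side_crop.png

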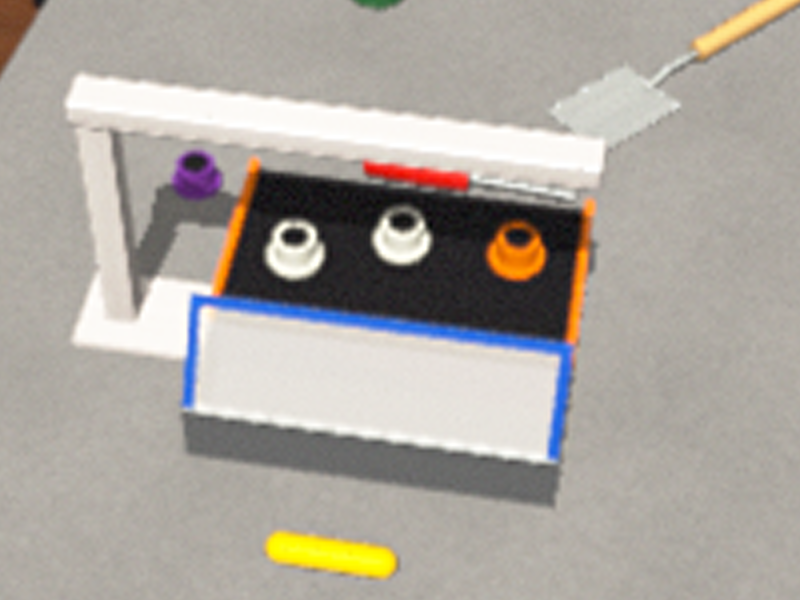

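```bash
python3 - <<'E'
from h import *
t=camera('top'); s=camera('side')
cv2.imwrite('pics/t2.png',cv2.cvtColor(cv2.resize(t['pixels'][150:270,290:410],None,fx=5,fy=5,interpolation=cv2.INTER_CUBIC),cv2.COLOR_RGB2BGR))
for a in [(384.5,164),(327.75,168.5),(394,258),(358,262)]: print('top',a,ray(t,*a,65).round(1))
for a in [(303.5,150),(294.5,183),(387.7,160.5),(382,195)]: print('side',a,ray(s,*a,65).round(1))
# bushing blobs, side & top
for n,c,reg in (('top',t,(345,170,385,255)),('side',s,(300,155,385,185))):
    h=cv2.cvtColor(c['pixels'],cv2.COLOR_RGB2HSV)
    for nm,m in (('w',cv2.inRange(h,(0,0,120),(179,70,255))),('o',cv2.inRange(h,(5,150,100),(18,255,255)))):
        z=np.zeros_like(m); x0,y0,x1,y1=reg; z[y0:y1,x0:x1]=m[y0:y1,x0:x1]
        cs,_=cv2.findContours(z,cv2.RETR_EXTERNAL,cv2.CHAIN_APPROX_NONE)
        for q in cs:
            if cv2.contourArea(q)>30:
                x,y,w,hh=cv2.boundingRect(q); print(n,nm,(x,y,w,hh),ray(c,x+(w-1)/2,y+(hh-1)/2,66).round(1))
E
```

```text
top (384.5, 164) [ 684.7 -175.4   65. ]
top (327.75, 168.5) [668.2 -19.1  65. ]
top (394, 258) [ 426.9 -199.7   65. ]
top (358, 262) [ 414.2 -104.2   65. ]
side (303.5, 150) [ 684.2 -170.8   65. ]
side (294.5, 183) [667.8 -37.1  65. ]
side (387.7, 160.5) [ 430.8 -197.7   65. ]
side (382, 195) [420.  -62.3  65. ]
top w (360, 201, 15, 16) [ 558.6 -127.4   66. ]
top w (345, 170, 17, 85) [548.1 -89.6  66. ]
top o (363, 232, 15, 16) [ 474.6 -135.8   66. ]
side w (306, 165, 15, 15) [629.5 -91.3  66. ]
side w (333, 162, 15, 14) [ 557.9 -126.4   66. ]
side w (357, 155, 28, 7) [ 481.8 -192.8   66. ]
side o (361, 165, 16, 15) [ 475.1 -135.8   66. ]
```

View pics/t2.png

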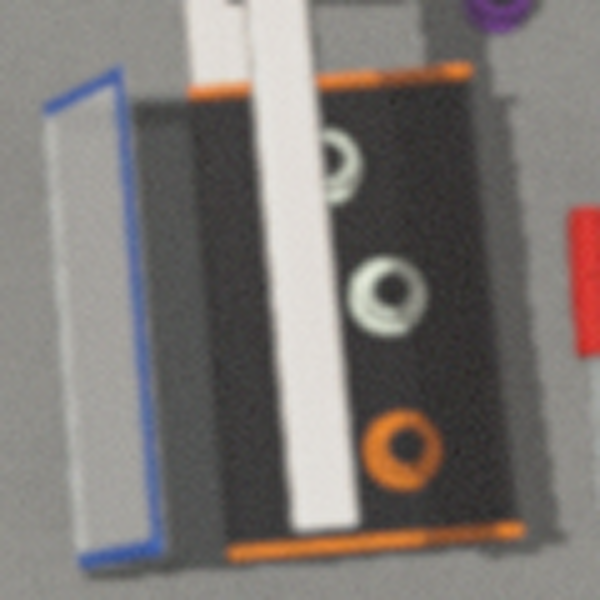

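```bash
cat >> h.py <<'E'
from scipy.spatial.transform import Rotation as Ro
O=np.array([540.6,-30.7,0]); ex=np.array([-.1025,.9947,0]); ex/=np.linalg.norm(ex); ez=np.array([0,0,1.]); ey=np.cross(ez,ex)
TR=np.array([ex,ey,ez]).T
def t2w(p): return O+TR@np.asarray(p,float)
def w2t(p): return TR.T@(np.asarray(p,float)-O)
def Rt(tilt,yaw=0):  # tilt>0: fingers towards trough
    z=np.sin(tilt)*ex-np.cos(tilt)*ez; x=np.cos(tilt)*ex+np.sin(tilt)*ez
    return np.array([x,np.cross(z,x),z]).T
def cur():
    s=read_state(); return s,s['eef_pos'],Ro.from_euler('xyz',s['eef_rot']).as_matrix()
def go(p,tilt):
    s,p0,R0=cur()
    d=R0.T@(t2w(p)-p0)/10; r=Ro.from_matrix(R0.T@Rt(tilt)).as_rotvec()
    print('t',round(s['clock'],2),'tcp tray',w2t(p0).round(1),'F',s['wrist_force'].round(1),'gap',round(s['finger_gap'],1),'q',s['joints'].round(2))
    print(p,'shift cm',d.round(2),'rot',r.round(3))
E
python3 - <<'E'
from h import *
go((-200,-60,260),.82)
t=camera('top')
print(ray(t,490,172,75),ray(t,390,150,11),ray(t,278,217,11), [w2t(ray(t,*a,z)).round() for a,z in (((490,172),75),((390,150),11),((278,217),11),((408,205),10))])
E
```

```text
t 0.35 tcp tray [-459.   460.5  205.3] F [-0.   1.  -0.1] gap 93.9 q [-1.4   0.3   1.52 -0.    1.32 -0.07]
(-200, -60, 260) shift cm [ 55.07 -18.65  -5.46] rot [ 0.586  0.671 -1.349]
[ 666.06380265 -462.35591315   75.        ] [ 742.25849843 -198.75778671   11.        ] [538.61932389 117.29848904  11.        ] [array([-442.,  -81.,   75.]), array([-188., -183.,   11.]), array([147., -13.,  11.]), array([-221.,  -18.,   10.])]
```

>>> {"api": "servo_tool", "payload": {
  "series": [
    [2.8, -0.9, -0.6, 0.03, 0.034, -0.067],
    [5.5, -1.9, -1.2, 0.059, 0.067, -0.135],
    [8.3, -2.8, -1.8, 0.088, 0.1, -0.2],
    [11, -3.7, -2.4, 0.117, 0.134, -0.27],
    [13.8, -4.7, -3, 0.146, 0.168, -0.337],
    [16.5, -5.6, -3.6, 0.176, 0.2, -0.405],
    [19.3, -6.5, -4, 0.205, 0.235, -0.47],
    [22, -7.5, -4.4, 0.234, 0.268, -0.54],
    [24.8, -8.4, -4.8, 0.263, 0.3, -0.607],
    [27.5, -9.3, -5, 0.293, 0.335, -0.675]
  ],
  "gripper": 1.8
}}

```text
clock: 1.23
eef_pos: [376.1, -378.5, 256.1]
eef_rot: [-2.973, -0.406, 0.893]
wrist_force: [0.3, 0.3, 0.8]
finger_gap: 30.5
```

```bash
python3 -c "
from h import *
go((-200,-60,260),.82)"
```

```text
t 1.23 tcp tray [-329.1  199.3  256.1] F [0.3 0.3 0.8] gap 30.5 q [-1.02  0.39  1.34  0.32  1.71 -0.38]
(-200, -60, 260) shift cm [25.35 10.96  8.76] rot [ 0.292  0.335 -0.67 ]
```

>>> {"api": "servo_tool", "payload": {
  "series": [
    [2.5, 1.1, 0.9, 0.029, 0.034, -0.067],
    [5.1, 2.2, 1.8, 0.058, 0.067, -0.134],
    [7.6, 3.3, 2.6, 0.088, 0.1, -0.2],
    [10.1, 4.4, 3.5, 0.117, 0.134, -0.268],
    [12.7, 5.5, 4.4, 0.146, 0.168, -0.335],
    [15.2, 6.6, 5.3, 0.175, 0.2, -0.4],
    [17.7, 7.7, 6.1, 0.204, 0.235, -0.47],
    [20.3, 8.8, 7, 0.234, 0.268, -0.536],
    [22.8, 9.9, 7.9, 0.263, 0.3, -0.6],
    [25.4, 11, 8.8, 0.292, 0.335, -0.67]
  ]
}}

```text
clock: 2.07
eef_pos: [621.7, -224.1, 258.5]
eef_rot: [-3.14, -0.821, 1.672]
wrist_force: [0.1, 0.2, -0.6]
finger_gap: 18.0
```

```bash
python3 -c "
from h import *
go((-200,-60,260),.82)
s,c=snap('wrist','w1.png')
snap('side','s1.png')
R=Ro.from_euler('xyz',s['eef_rot']).as_matrix(); T=np.eye(4); T[:3,:3]=R; T[:3,3]=s['eef_pos']; T=T@c['mount']
np.savez('w1.npz',T=T,px=c['pixels'],k=[c['fx'],c['fy'],c['cx'],c['cy']])
for p in [(-156,-124,65),(-156,124,65),(0,-124,55),(0,124,55),(-97.6,-7.6,66),(-69.4,-82.2,66),(-97.8,76.2,66),(-55,130,205)]: print(p,np.round(proj(c,t2w(p),T)))
"
```

```text
t 2.07 tcp tray [-200.6  -60.8  258.5] F [ 0.1  0.2 -0.6] gap 18.0 q [-0.63  0.86  0.75  0.66  2.06 -0.57]
(-200, -60, 260) shift cm [ 0.16 -0.08 -0.06] rot [-0.001 -0.001 -0.001]
(-156, -124, 65) [376. 278.]
(-156, 124, 65) [165. 278.]
(0, -124, 55) [365. 176.]
(0, 124, 55) [196. 176.]
(-97.6, -7.6, 66) [280. 233.]
(-69.4, -82.2, 66) [338. 214.]
(-97.8, 76.2, 66) [214. 233.]
(-55, 130, 205) [128. 130.]
```

View pics/w1.png

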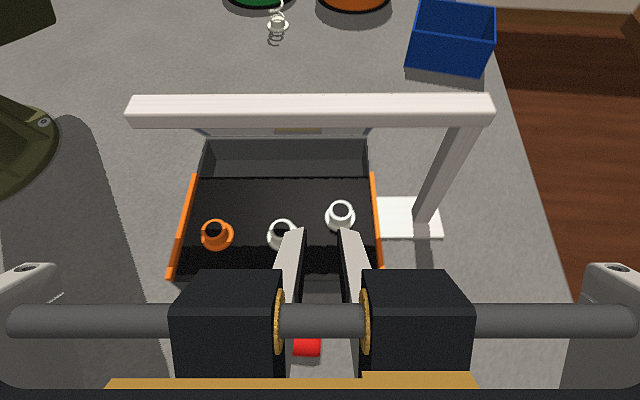

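View pics/s1.png

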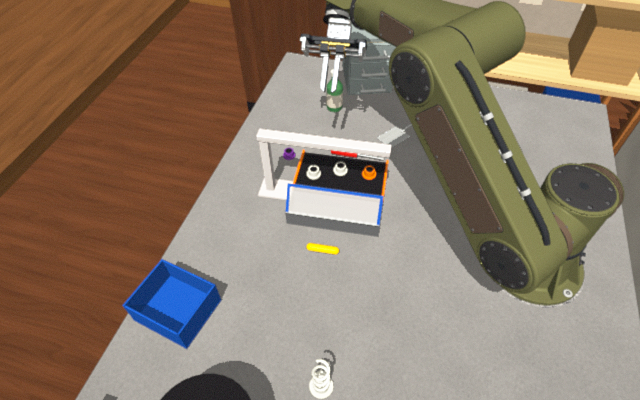

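```bash
python3 -c "
from h import *
go((-130,-82,85),.82)"
```

```text
t 2.17 tcp tray [-198.6  -62.6  255.5] F [-0.3 -0.4 -0.5] gap 18.1 q [-0.62  0.86  0.74  0.66  2.06 -0.57]
(-130, -82, 85) shift cm [-7.84  2.03 16.61] rot [-0.005 -0.003 -0.   ]
```

>>> {"api": "servo_tool", "payload": {
  "series": [
    [-0.9, 0.2, 1.8, 0, 0, 0],
    [-1.7, 0.4, 3.7, 0, 0, 0],
    [-2.6, 0.7, 5.5, 0, 0, 0],
    [-3.5, 0.9, 7.4, 0, 0, 0],
    [-4.4, 1.1, 9.2, 0, 0, 0],
    [-5.2, 1.4, 11.1, 0, 0, 0],
    [-6.1, 1.6, 12.9, 0, 0, 0],
    [-7, 1.8, 14.8, 0, 0, 0],
    [-7.8, 2, 16.6, 0, 0, 0],
    [-7.8, 2, 16.6, 0, 0, 0]
  ]
}}

```text
clock: 3.0
eef_pos: [632.3, -153.7, 84.7]
eef_rot: [-3.131, -0.822, 1.663]
wrist_force: [-0.6, -0.8, -0.3]
finger_gap: 18.0
```

```bash
python3 -c "
from h import *
go((-125,-82,65),.82);go((-125,-82,65),.82)
s,c=snap('wrist','w2.png'); snap('side','s2.png')
"
```

```text
t 3.0 tcp tray [-131.8  -78.6   84.7] F [-0.6 -0.8 -0.3] gap 18.0 q [-0.54  0.93  1.02  0.63  1.73 -0.72]
(-125, -82, 65) shift cm [-0.98  0.36  1.83] rot [-0.003 -0.002 -0.007]
t 3.0 tcp tray [-131.8  -78.6   84.7] F [-0.6 -0.8 -0.3] gap 18.0 q [-0.54  0.93  1.02  0.63  1.73 -0.72]
(-125, -82, 65) shift cm [-0.98  0.36  1.83] rot [-0.003 -0.002 -0.007]
```

View pics/w2.png

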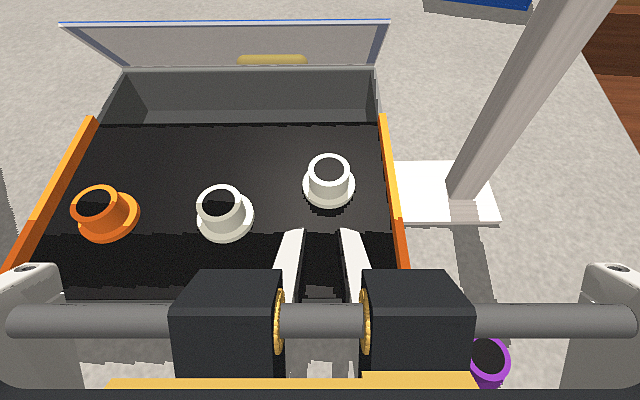

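View pics/s2.png

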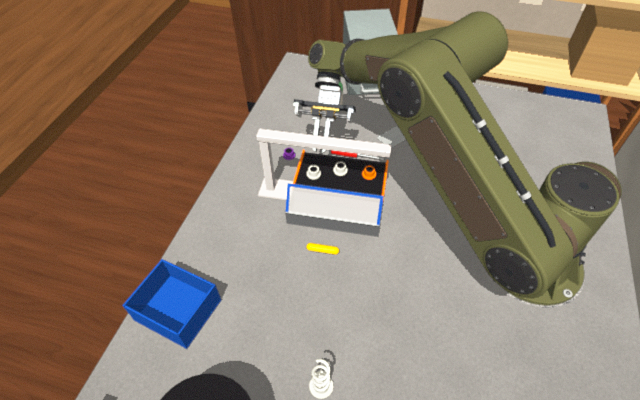

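```bash
python3 -c "
from h import *
s,c=snap('wrist','w3.png')
R=Ro.from_euler('xyz',s['eef_rot']).as_matrix(); T=np.eye(4); T[:3,:3]=R; T[:3,3]=s['eef_pos']; T=T@c['mount']
h=cv2.cvtColor(c['pixels'],cv2.COLOR_RGB2HSV)
m=cv2.inRange(h,(0,0,150),(179,60,255))|cv2.inRange(h,(5,150,120),(18,255,255))
m[:140]=0;m[226:,270:]=0;m[262:]=0;m[:,:66]=0;m[:,375:]=0
cs,_=cv2.findContours(m,cv2.RETR_EXTERNAL,cv2.CHAIN_APPROX_NONE)
for q in cs:
  if cv2.contourArea(q)>400:
    x,y,w,hh=cv2.boundingRect(q); print((x,y,w,hh),w2t(ray(c,x+w/2,y+hh/2,66,T)).round(1))
for u,v in((128,123),(378,123),(383,113)): print(w2t(ray(c,u,v,55,T)).round(1))
go((-125,-82,65),.82)
"
```

```text
(72, 191, 70, 52) [-103.3   72.6   66. ]
(197, 185, 57, 58) [-101.2  -10.6   66. ]
(301, 154, 53, 55) [-73.1 -83.3  66. ]
(66, 140, 27, 52) [-57.4 110.4  66. ]
[ 0.9 96.8 55. ]
[-1.000e-01 -1.302e+02  5.500e+01]
[  12.8 -136.1   55. ]
t 3.15 tcp tray [-134.1  -79.8   89.4] F [-0.3 -0.3  0.4] gap 18.3 q [-0.54  0.93  1.01  0.63  1.73 -0.71]
(-125, -82, 65) shift cm [-1.16  0.22  2.34] rot [ 0.002  0.002 -0.003]
```

```bash
python3 -c "
from h import *
for i in range(5):
  s=read_state(); print(s['clock'],w2t(s['eef_pos']).round(1),s['eef_rot'].round(4),s['joints'].round(4)); camera('top')
"
```

```text
3.15 [-134.1  -79.8   89.4] [-3.1399 -0.8182  1.6685] [-0.544   0.9285  1.0147  0.6326  1.731  -0.7142]
3.2 [-134.4  -80.    89.8] [-3.1409 -0.8177  1.669 ] [-0.5441  0.928   1.0144  0.6327  1.7309 -0.7143]
3.25 [-134.3  -80.    89.7] [-3.1411 -0.8177  1.6691] [-0.5441  0.9281  1.0144  0.6327  1.7307 -0.7143]
3.3 [-134.3  -80.    89.6] [-3.1408 -0.8178  1.669 ] [-0.5441  0.9282  1.0147  0.6327  1.7306 -0.7144]
3.35 [-134.1  -79.9   89.3] [-3.1404 -0.818   1.6687] [-0.544   0.9284  1.0149  0.6327  1.7304 -0.7145]
```

>>> {"api": "servo_tool", "payload": {
  "series": [
    [-0.2, 0.1, 0.5, 0, 0, 0],
    [-0.4, 0.1, 1, 0, 0, 0],
    [-0.55, 0.2, 1.5, 0, 0, 0],
    [-0.7, 0.2, 2, 0, 0, 0],
    [-0.8, 0.25, 2.3, 0, 0, 0],
    [-0.9, 0.25, 2.5, 0, 0, 0],
    [-0.9, 0.25, 2.5, 0, 0, 0],
    [-0.9, 0.25, 2.5, 0, 0, 0],
    [-0.9, 0.25, 2.5, 0, 0, 0],
    [-0.9, 0.25, 2.5, 0, 0, 0]
  ]
}}

```text
clock: 4.23
eef_pos: [634.9, -143.1, 64.8]
eef_rot: [-3.139, -0.819, 1.668]
wrist_force: [0.1, -0.1, -0.2]
finger_gap: 17.8
```

```bash
python3 -c "
from h import *
snap('side','s3.png')
go((3,-83,66),.82)
s,c=snap('wrist','w4.png')
"
```

```text
t 4.28 tcp tray [-121.4  -82.3   64.7] F [ 0.2 -0.6 -0.5] gap 18.2 q [-0.53  0.95  1.04  0.64  1.69 -0.73]
(3, -83, 66) shift cm [8.59 0.03 9.  ] rot [ 0.001  0.001 -0.004]
```

View pics/w4.png

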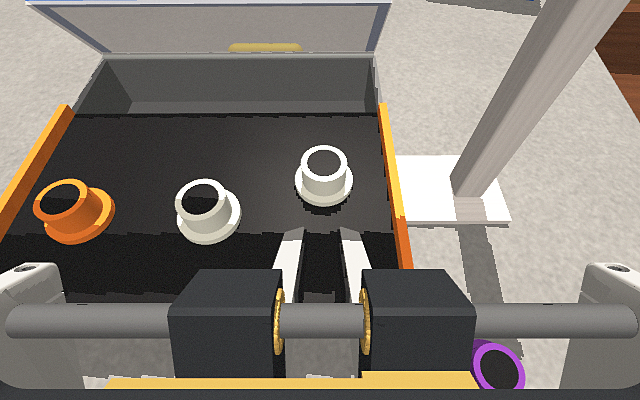

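>>> {"api": "servo_tool", "payload": {
  "series": [
    [0.45, 0, 0.43, 0, 0, 0],
    [0.9, 0, 0.87, 0, 0, 0],
    [1.35, 0, 1.3, 0, 0, 0],
    [1.8, 0, 1.75, 0, 0, 0],
    [2.2, 0, 2.2, 0, 0, 0],
    [2.6, 0, 2.6, 0, 0, 0],
    [3, 0, 3.05, 0, 0, 0],
    [3.4, 0, 3.5, 0, 0, 0],
    [3.8, 0, 3.9, 0, 0, 0],
    [4.2, 0, 4.35, 0, 0, 0]
  ]
}}

```text
clock: 5.17
eef_pos: [628.8, -82.2, 65.5]
eef_rot: [-3.138, -0.819, 1.668]
wrist_force: [0.5, 0.1, 0.4]
finger_gap: 18.1
```

```bash
python3 -c "
from h import *
go((3,-83,66),.82)
s,c=snap('wrist','w5.png')
"
```

```text
t 5.17 tcp tray [-60.3 -82.4  65.5] F [0.5 0.1 0.4] gap 18.1 q [-0.46  0.88  1.17  0.67  1.6  -0.71]
(3, -83, 66) shift cm [4.36 0.04 4.59] rot [ 0.001  0.001 -0.004]
```

View pics/w5.png

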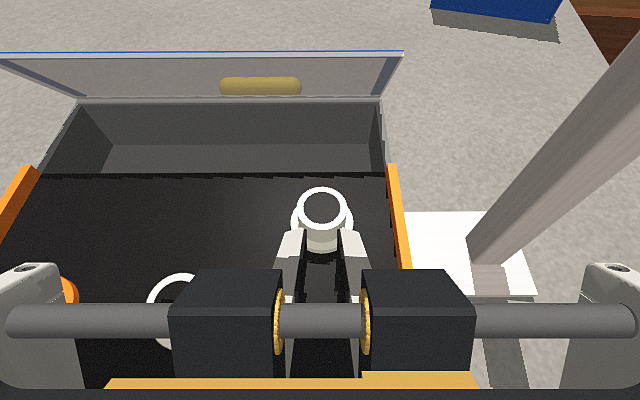

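>>> {"api": "servo_tool", "payload": {
  "series": [
    [0.44, 0, 0.46, 0, 0, 0],
    [0.88, 0, 0.92, 0, 0, 0],
    [1.32, 0, 1.38, 0, 0, 0],
    [1.76, 0, 1.85, 0, 0, 0],
    [2.2, 0, 2.3, 0, 0, 0],
    [2.64, 0, 2.77, 0, 0, 0],
    [3.08, 0, 3.23, 0, 0, 0],
    [3.52, 0, 3.7, 0, 0, 0],
    [3.96, 0, 4.15, 0, 0, 0],
    [4.4, 0, 4.62, 0, 0, 0]
  ]
}}

```text
clock: 6.05
eef_pos: [622.4, -18.6, 66.1]
eef_rot: [-3.138, -0.819, 1.668]
wrist_force: [0.4, 0.4, -0.9]
finger_gap: 18.2
```

```bash
python3 -c "
from h import *
go((8,-83,66),.82)
s,c=snap('wrist','w6.png'); snap('side','s6.png')
"
```

```text
t 6.05 tcp tray [  3.6 -82.6  66.1] F [ 0.4  0.4 -0.9] gap 18.2 q [-0.38  0.82  1.28  0.71  1.52 -0.69]
(8, -83, 66) shift cm [0.29 0.04 0.33] rot [ 0.001  0.001 -0.004]
```

View pics/w6.png

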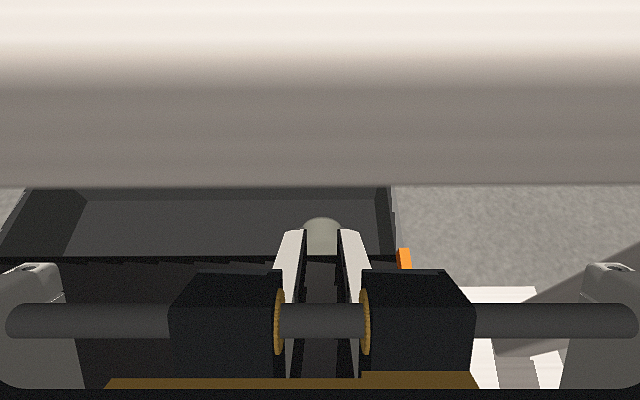

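View pics/s6.png

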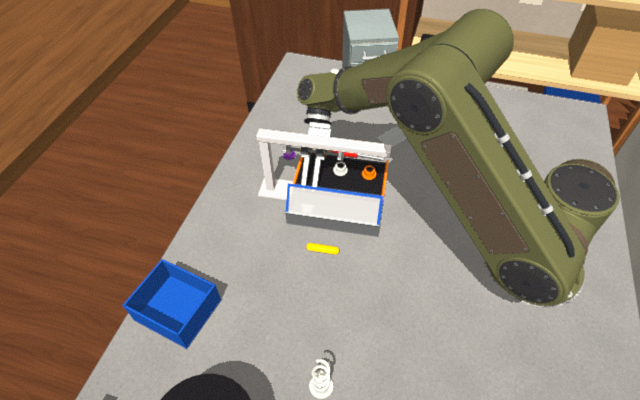

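>>> {"api": "servo_tool", "payload": {
  "series": [
    [-0.7, 0, -0.75, 0, 0, 0],
    [-1.6, 0, -1.7, 0, 0, 0],
    [-2.6, 0, -2.8, 0, 0, 0],
    [-3.6, 0, -3.9, 0, 0, 0],
    [-4.7, 0, -5, 0, 0, 0],
    [-5.7, 0, -6.1, 0, 0, 0],
    [-6.8, 0, -7.2, 0, 0, 0],
    [-7.8, 0, -8.3, 0, 0, 0],
    [-8.7, 0, -9.3, 0, 0, 0],
    [-8.7, 0, -9.3, 0, 0, 0]
  ]
}}

```text
clock: 6.98
eef_pos: [635.0, -150.1, 65.7]
eef_rot: [-3.139, -0.819, 1.664]
wrist_force: [-0.0, 0.0, -0.3]
finger_gap: 18.3
```

```bash
python3 -c "
from h import *
go((-145,-9,110),.82)
s,c=snap('wrist','w7.png'); 
go((-145,-9,110),.82)
"
```

```text
t 6.98 tcp tray [-128.4  -81.6   65.7] F [-0.   0.  -0.3] gap 18.3 q [-0.54  0.95  1.03  0.63  1.69 -0.73]
(-145, -9, 110) shift cm [ 2.06 -7.26 -4.27] rot [ 0.004  0.001 -0.006]
t 7.03 tcp tray [-126.8  -81.8   65.6] F [0.2 0.1 0.2] gap 18.0 q [-0.53  0.95  1.03  0.63  1.69 -0.73]
(-145, -9, 110) shift cm [ 1.96 -7.28 -4.39] rot [ 0.003  0.001 -0.006]
```

View pics/w7.png

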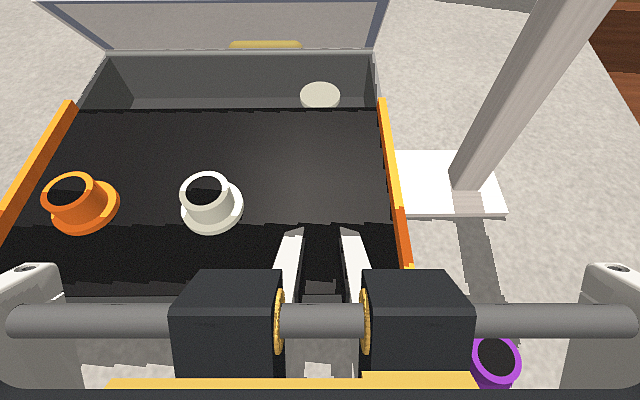

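>>> {"api": "servo_tool", "payload": {
  "series": [
    [0.5, -0.5, -1.2, 0, 0, 0],
    [1.1, -1.5, -2.4, 0, 0, 0],
    [1.6, -2.7, -3.5, 0, 0, 0],
    [1.9, -4, -4.3, 0, 0, 0],
    [1.96, -5.2, -4.4, 0, 0, 0],
    [1.96, -6.3, -4.4, 0, 0, 0],
    [1.96, -7.28, -4.4, 0, 0, 0],
    [1.96, -7.28, -4.4, 0, 0, 0],
    [1.96, -7.28, -4.4, 0, 0, 0],
    [1.96, -7.28, -4.4, 0, 0, 0]
  ]
}}

```text
clock: 7.87
eef_pos: [565.0, -171.8, 111.1]
eef_rot: [-3.139, -0.819, 1.669]
wrist_force: [-0.4, 0.3, 0.0]
finger_gap: 18.1
```

```bash
python3 -c "
from h import *
s,c=snap('wrist','w8.png'); 
s=read_state()
R=Ro.from_euler('xyz',s['eef_rot']).as_matrix(); T=np.eye(4); T[:3,:3]=R; T[:3,3]=s['eef_pos']; T=T@c['mount']
h=cv2.cvtColor(c['pixels'],cv2.COLOR_RGB2HSV)
m=cv2.inRange(h,(0,0,150),(179,60,255)); m[:130]=0;m[224:]=0;m[:,:260]=0;m[:,380:]=0
cs,_=cv2.findContours(m,cv2.RETR_EXTERNAL,cv2.CHAIN_APPROX_NONE)
for q in cs:
  if cv2.contourArea(q)>200:
    x,y,w,hh=cv2.boundingRect(q); print((x,y,w,hh),w2t(ray(c,x+w/2,y+hh/2,66,T)).round(1))
go((-145,-9,66),.82)
"
```

```text
(296, 191, 51, 33) [-91.7  -9.1  66. ]
t 7.92 tcp tray [-142.8   -9.9  110.9] F [-1.3  0.3 -0.2] gap 18.1 q [-0.61  0.79  1.21  0.59  1.72 -0.8 ]
(-145, -9, 66) shift cm [-3.43 -0.08  2.9 ] rot [ 0.001  0.001 -0.003]
```

View pics/w8.png

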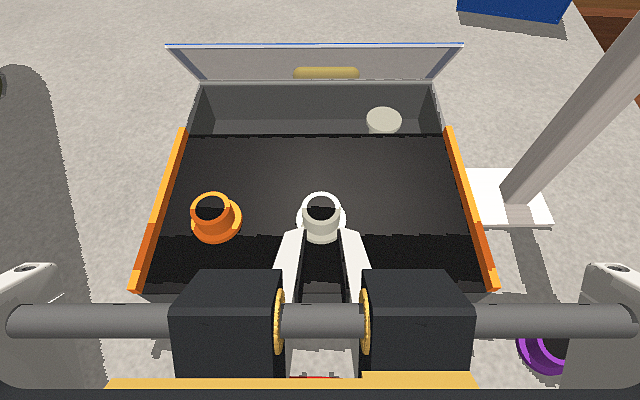

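>>> {"api": "servo_tool", "payload": {
  "series": [
    [-0.5, 0, 0.4, 0, 0, 0],
    [-1, 0, 0.8, 0, 0, 0],
    [-1.5, 0, 1.3, 0, 0, 0],
    [-2, -0.05, 1.7, 0, 0, 0],
    [-2.5, -0.05, 2.1, 0, 0, 0],
    [-3, -0.07, 2.5, 0, 0, 0],
    [-3.4, -0.07, 2.85, 0, 0, 0],
    [-3.4, -0.07, 2.85, 0, 0, 0],
    [-3.4, -0.07, 2.85, 0, 0, 0],
    [-3.4, -0.07, 2.85, 0, 0, 0]
  ]
}}

```text
clock: 8.75
eef_pos: [564.2, -174.4, 66.5]
eef_rot: [-3.139, -0.819, 1.668]
wrist_force: [0.0, -0.2, 1.4]
finger_gap: 17.6
```

```bash
python3 -c "
from h import *
go((-75,-9,66),.82)
"
```

```text
t 8.75 tcp tray [-145.4   -8.8   66.5] F [ 0.  -0.2  1.4] gap 17.6 q [-0.62  0.85  1.22  0.58  1.67 -0.84]
(-75, -9, 66) shift cm [4.77 0.   5.18] rot [ 0.001  0.001 -0.004]
```

>>> {"api": "servo_tool", "payload": {
  "series": [
    [0.48, 0, 0.52, 0, 0, 0],
    [0.95, 0, 1.03, 0, 0, 0],
    [1.43, 0, 1.55, 0, 0, 0],
    [1.9, 0, 2.06, 0, 0, 0],
    [2.38, 0, 2.58, 0, 0, 0],
    [2.86, 0, 3.1, 0, 0, 0],
    [3.34, 0, 3.6, 0, 0, 0],
    [3.8, 0, 4.12, 0, 0, 0],
    [4.28, 0, 4.64, 0, 0, 0],
    [4.76, 0, 5.16, 0, 0, 0]
  ]
}}

```text
clock: 9.58
eef_pos: [557.1, -103.8, 65.8]
eef_rot: [-3.138, -0.819, 1.668]
wrist_force: [-0.3, -0.4, 0.0]
finger_gap: 18.0
```

```bash
python3 -c "
from h import *
s,c=snap('wrist','w9.png'); 
go((3,-9,66),.82)
"
```

```text
t 9.63 tcp tray [-73.3  -8.8  65.8] F [-0.1  1.5 -0.1] gap 17.8 q [-0.53  0.77  1.37  0.63  1.57 -0.82]
(3, -9, 66) shift cm [ 5.22 -0.    5.56] rot [ 0.     0.001 -0.004]
```

View pics/w9.png

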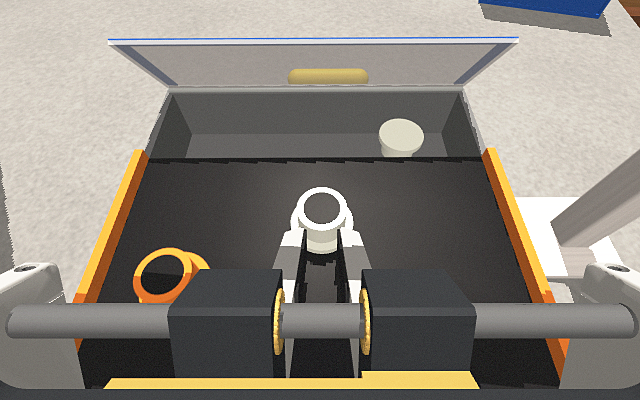

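>>> {"api": "servo_tool", "payload": {
  "series": [
    [0.52, 0, 0.56, 0, 0, 0],
    [1.05, 0, 1.12, 0, 0, 0],
    [1.57, 0, 1.67, 0, 0, 0],
    [2.1, 0, 2.23, 0, 0, 0],
    [2.62, 0, 2.79, 0, 0, 0],
    [3.15, 0, 3.35, 0, 0, 0],
    [3.67, 0, 3.9, 0, 0, 0],
    [4.2, 0, 4.46, 0, 0, 0],
    [4.72, 0, 5.02, 0, 0, 0],
    [5.22, 0, 5.56, 0, 0, 0]
  ]
}}

```text
clock: 10.47
eef_pos: [549.5, -27.8, 66.0]
eef_rot: [-3.138, -0.819, 1.668]
wrist_force: [0.4, 0.2, 1.1]
finger_gap: 18.4
```

>>> {"api": "servo_tool", "payload": {
  "series": [
    [-0.7, 0, -0.75, 0, 0, 0],
    [-1.6, 0, -1.7, 0, 0, 0],
    [-2.6, 0, -2.8, 0, 0, 0],
    [-3.6, 0, -3.9, 0, 0, 0],
    [-4.7, 0, -5, 0, 0, 0],
    [-5.7, 0, -6.1, 0, 0, 0],
    [-6.8, 0, -7.3, 0, 0, 0],
    [-7.9, 0, -8.5, 0, 0, 0],
    [-9, 0, -9.7, 0, 0, 0],
    [-9.6, 0, -10.3, 0, 0, 0]
  ]
}}

```text
clock: 11.3
eef_pos: [563.4, -172.0, 66.0]
eef_rot: [-3.139, -0.818, 1.666]
wrist_force: [0.2, -0.0, -1.0]
finger_gap: 17.9
```

```bash
python3 -c "
from h import *
go((-190,-9,290),.0)
s,c=snap('wrist','w10.png'); 
go((-190,-9,290),.0)
"
```

```text
t 11.3 tcp tray [-142.9   -8.2   66. ] F [ 0.2 -0.  -1. ] gap 17.9 q [-0.62  0.84  1.23  0.59  1.66 -0.84]
(-190, -9, 290) shift cm [ 13.14   0.06 -18.74] rot [ 0.    -0.818 -0.006]
t 11.35 tcp tray [-143.3   -8.2   65.8] F [ 0.2 -2.   0.4] gap 18.1 q [-0.62  0.84  1.23  0.59  1.66 -0.84]
(-190, -9, 290) shift cm [ 13.18   0.06 -18.73] rot [ 0.001 -0.819 -0.007]
```

View pics/w10.png

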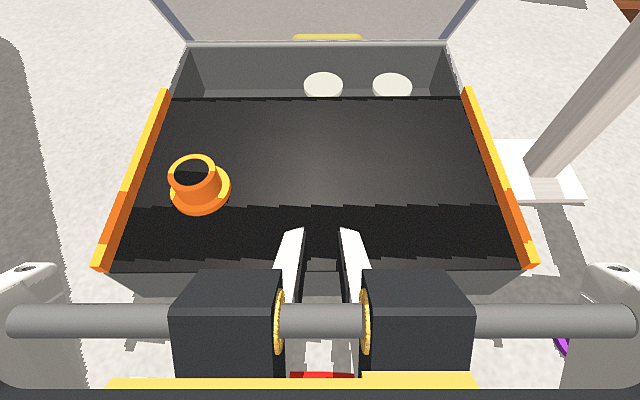

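>>> {"api": "servo_tool", "payload": {
  "series": [
    [1.3, 0, -1.9, 0, -0.08, 0],
    [2.6, 0, -3.75, 0, -0.16, 0],
    [4, 0, -5.6, 0, -0.245, 0],
    [5.3, 0, -7.5, 0, -0.33, 0],
    [6.6, 0, -9.4, 0, -0.41, 0],
    [7.9, 0, -11.2, 0, -0.49, -0.003],
    [9.2, 0, -13.1, 0, -0.57, -0.005],
    [10.5, 0, -15, 0, -0.655, -0.006],
    [11.9, 0, -16.9, 0, -0.74, -0.007],
    [13.2, 0, -18.7, 0, -0.82, -0.007]
  ],
  "gripper": 0
}}

```text
clock: 12.18
eef_pos: [568.6, -215.3, 292.2]
eef_rot: [3.14, 0.006, 1.676]
wrist_force: [0.3, 0.0, -0.2]
finger_gap: 0.3
```

```bash
python3 -c "
from h import *
go((130,0,300),-.3)
"
```

```text
t 12.18 tcp tray [-186.5   -8.9  292.2] F [ 0.3  0.  -0.2] gap 0.3 q [-0.42  0.39  1.21 -0.    1.54 -0.53]
(130, 0, 300) shift cm [31.64 -0.81 -0.96] rot [ 0.002 -0.294  0.002]
```

>>> {"api": "servo_tool", "payload": {
  "series": [
    [2.5, 0, -0.8, 0, 0, 0],
    [5.5, -0.1, -1, 0, 0, 0],
    [9, -0.2, -1, 0, -0.03, 0],
    [12.5, -0.3, -1, 0, -0.06, 0],
    [16, -0.4, -1, 0, -0.1, 0],
    [19.5, -0.5, -1, 0, -0.15, 0],
    [23, -0.6, -1, 0, -0.2, 0],
    [26.5, -0.7, -1, 0, -0.25, 0],
    [29.5, -0.8, -1, 0, -0.29, 0],
    [31.6, -0.8, -1, 0, -0.29, 0]
  ]
}}

```text
clock: 13.02
eef_pos: [526.4, 101.5, 299.8]
eef_rot: [3.141, 0.293, 1.679]
wrist_force: [1.6, 0.0, 0.1]
finger_gap: 0.4
```

```bash
python3 -c "
from h import *
s,c=snap('wrist','w11.png'); t=camera('top')
go((125,0,130),-.3)
sd=snap('side','s11.png')[1]
for th in (.9,1,1.1,1.2,1.3):
  for y in(-128,128):
    p=t2w((78-82*np.cos(th),y,55+82*np.sin(th))); print(th,y,np.round(proj(sd,p)),np.round(proj(t,p)))
cv2.imwrite('pics/s11c.png',cv2.cvtColor(cv2.resize(sd['pixels'][120:260,250:430],None,fx=4,fy=4),cv2.COLOR_RGB2BGR))
"
```

```text
t 13.12 tcp tray [1.327e+02 1.000e-01 2.998e+02] F [ 0.1 -0.3 -0.5] gap 0.6 q [ 0.26  0.25  1.4  -0.29  1.55  0.17]
(125, 0, 130) shift cm [4.120e+00 1.000e-02 1.649e+01] rot [ 0.002 -0.009  0.007]
0.9 -128 [289. 182.] [317. 164.]
0.9 128 [384. 195.] [325. 261.]
1 -128 [288. 183.] [315. 164.]
1 128 [384. 196.] [323. 261.]
1.1 -128 [287. 184.] [312. 164.]
1.1 128 [384. 197.] [320. 261.]
1.2 -128 [287. 185.] [309. 163.]
1.2 128 [384. 198.] [317. 262.]
1.3 -128 [286. 187.] [306. 163.]
1.3 128 [384. 200.] [314. 262.]
```

View pics/s11c.png

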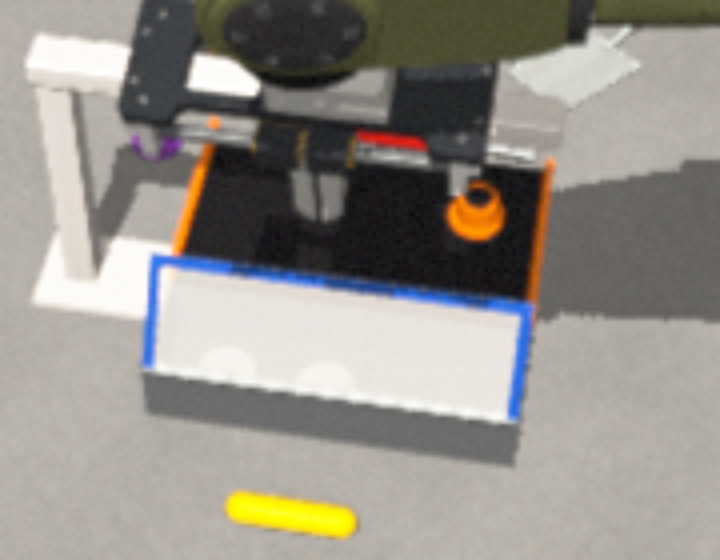

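View pics/w11.png

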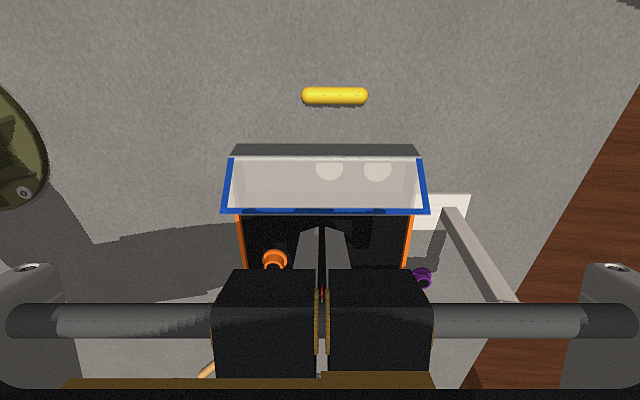

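```bash
python3 -c "
from h import *
go((95,0,112),-.3)
"
```

```text
t 13.17 tcp tray [130.9  -0.  299.8] F [-0.7  0.   0.1] gap 0.5 q [ 0.26  0.25  1.4  -0.29  1.54  0.17]
(95, 0, 112) shift cm [ 1.94 -0.02 19.03] rot [ 0.002 -0.009  0.005]
```

>>> {"api": "servo_tool", "payload": {
  "series": [
    [0.3, 0, 2.4, 0, 0, 0],
    [0.6, 0, 4.8, 0, 0, 0],
    [0.9, 0, 7.2, 0, 0, 0],
    [1.1, 0, 9.6, 0, 0, 0],
    [1.4, 0, 12, 0, 0, 0],
    [1.6, 0, 14.4, 0, 0, 0],
    [1.8, 0, 16.8, 0, -0.01, 0],
    [1.9, 0, 19, 0, -0.01, 0],
    [1.9, 0, 19, 0, -0.01, 0],
    [1.9, 0, 19, 0, -0.01, 0]
  ]
}}

```text
clock: 14.0
eef_pos: [531.2, 61.2, 112.6]
eef_rot: [-3.141, 0.301, 1.675]
wrist_force: [-0.0, 0.5, 0.6]
finger_gap: 0.6
```

```bash
python3 -c "
from h import *
s,c=snap('wrist','w12.png')
for p in [(75,107),(56,105),(46,98),(38,89),(31.5,79),(24,71),(18,64),(15,60)]: go((p[0],0,p[1]),-.3)
" | grep -v tcp; python3 -c "
from h import *
go((0,0,0),0)"
```

```text
(75, 0, 107) shift cm [-1.5  -0.07  1.16] rot [0.002 0.001 0.001]
(56, 0, 105) shift cm [-3.26 -0.08  1.92] rot [0.002 0.001 0.001]
(46, 0, 98) shift cm [-4.01 -0.08  2.88] rot [0.002 0.001 0.001]
(38, 0, 89) shift cm [-4.5  -0.08  3.98] rot [0.002 0.001 0.001]
(31.5, 0, 79) shift cm [-4.83 -0.08  5.13] rot [0.002 0.001 0.001]
(24, 0, 71) shift cm [-5.31 -0.09  6.11] rot [0.002 0.001 0.001]
(18, 0, 64) shift cm [-5.67 -0.09  6.96] rot [0.002 0.001 0.001]
(15, 0, 60) shift cm [-5.84 -0.09  7.43] rot [0.002 0.001 0.001]
t 14.05 tcp tray [ 92.8  -0.7 113.7] F [0.7 0.7 0.8] gap 0.4 q [ 0.2   0.39  1.66 -0.33  1.14  0.24]
(0, 0, 0) shift cm [-5.5  -0.1  13.61] rot [0.002 0.301 0.001]
```

View pics/w12.png

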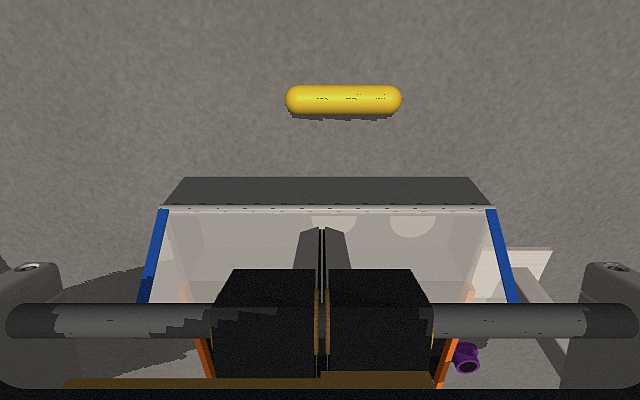

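>>> {"api": "servo_tool", "payload": {
  "series": [
    [-0.75, 0, 0.6, 0, 0, 0],
    [-1.5, 0, 1.16, 0, 0, 0],
    [-2.1, 0, 1.4, 0, 0, 0],
    [-2.7, 0, 1.65, 0, 0, 0],
    [-3.26, 0, 1.92, 0, 0, 0],
    [-3.64, 0, 2.4, 0, 0, 0],
    [-4.01, 0, 2.88, 0, 0, 0],
    [-4.25, 0, 3.4, 0, 0, 0],
    [-4.5, 0, 3.98, 0, 0, 0],
    [-4.5, 0, 3.98, 0, 0, 0]
  ]
}}

```text
clock: 14.88
eef_pos: [536.6, 7.3, 86.7]
eef_rot: [-3.14, 0.301, 1.676]
wrist_force: [-0.1, -0.8, -0.2]
finger_gap: 0.3
```

```bash
python3 -c "
from h import *
s,c=snap('side','s13.png')
cv2.imwrite('pics/s13c.png',cv2.cvtColor(cv2.resize(c['pixels'][120:260,250:430],None,fx=4,fy=4),cv2.COLOR_RGB2BGR))
for p in [(31.5,79),(24,71),(18,64),(15,59.5)]: go((p[0],0,p[1]),-.3)
"
```

```text
t 14.93 tcp tray [38.6 -0.1 87.1] F [ 0.5  1.3 -0.1] gap 0.5 q [ 0.1   0.41  1.69 -0.35  1.06  0.17]
(31.5, 0, 79) shift cm [-0.43 -0.01  0.99] rot [-0.     0.001  0.003]
t 14.93 tcp tray [38.6 -0.1 87.1] F [ 0.5  1.3 -0.1] gap 0.5 q [ 0.1   0.41  1.69 -0.35  1.06  0.17]
(24, 0, 71) shift cm [-0.91 -0.01  1.97] rot [-0.     0.001  0.003]
t 14.93 tcp tray [38.6 -0.1 87.1] F [ 0.5  1.3 -0.1] gap 0.5 q [ 0.1   0.41  1.69 -0.35  1.06  0.17]
(18, 0, 64) shift cm [-1.28 -0.01  2.82] rot [-0.     0.001  0.003]
t 14.93 tcp tray [38.6 -0.1 87.1] F [ 0.5  1.3 -0.1] gap 0.5 q [ 0.1   0.41  1.69 -0.35  1.06  0.17]
(15, 0, 59.5) shift cm [-1.43 -0.01  3.34] rot [-0.     0.001  0.003]
```

View pics/s13c.png

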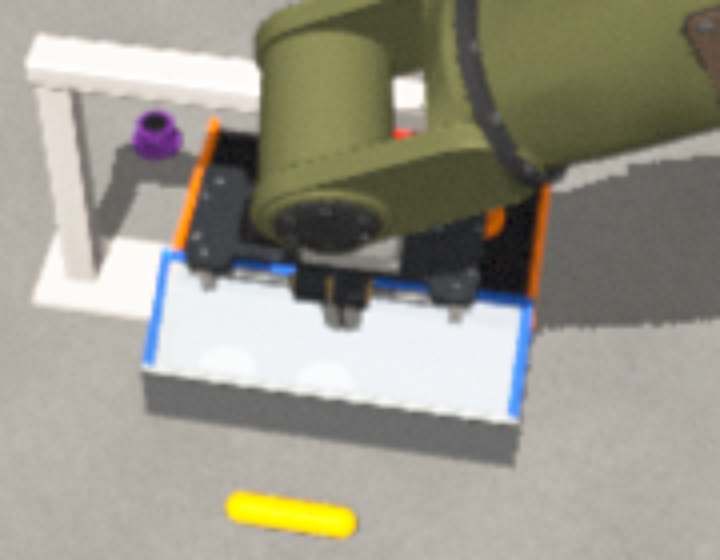

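>>> {"api": "servo_tool", "payload": {
  "series": [
    [-0.2, 0, 0.5, 0, 0, 0],
    [-0.43, 0, 1, 0, 0, 0],
    [-0.67, 0, 1.5, 0, 0, 0],
    [-0.91, 0, 1.97, 0, 0, 0],
    [-1.1, 0, 2.4, 0, 0, 0],
    [-1.28, 0, 2.82, 0, 0, 0],
    [-1.36, 0, 3.05, 0, 0, 0],
    [-1.4, 0, 3.2, 0, 0, 0],
    [-1.43, 0, 3.3, 0, 0, 0],
    [-1.43, 0, 3.3, 0, 0, 0]
  ]
}}

```text
clock: 15.77
eef_pos: [539.6, -15.3, 60.6]
eef_rot: [3.141, 0.301, 1.676]
wrist_force: [-0.8, 0.8, 0.9]
finger_gap: 0.6
```

```bash
python3 -c "
from h import *
s,c=snap('side','s14.png')
cv2.imwrite('pics/s14c.png',cv2.cvtColor(cv2.resize(c['pixels'][120:260,250:430],None,fx=4,fy=4),cv2.COLOR_RGB2BGR))
go((15,0,57),-.3)
"
```

```text
t 15.82 tcp tray [15.4 -0.6 60.7] F [-0.4  0.2  1.2] gap 0.5 q [ 0.05  0.45  1.71 -0.36  0.99  0.15]
(15, 0, 57) shift cm [ 0.07 -0.06  0.37] rot [0.001 0.001 0.003]
```

View pics/s14c.png

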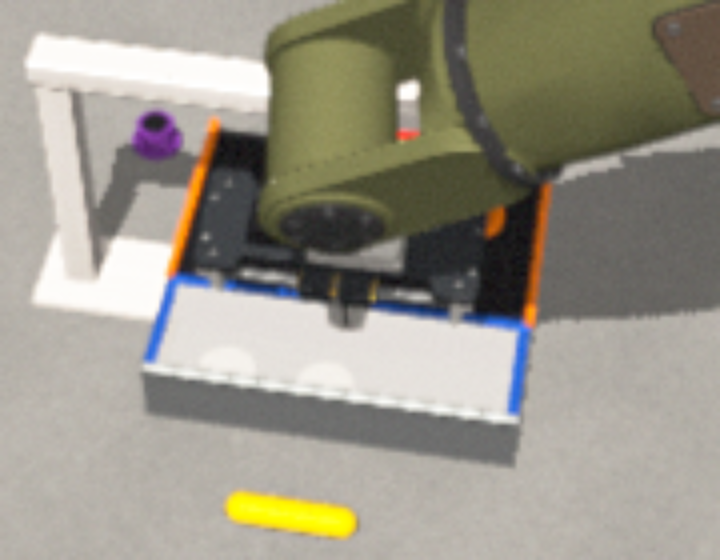

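>>> {"api": "servo_tool", "payload": {
  "series": [
    [0.02, 0, 0.05, 0, 0, 0],
    [0.03, 0, 0.1, 0, 0, 0],
    [0.05, 0, 0.15, 0, 0, 0],
    [0.06, 0, 0.19, 0, 0, 0],
    [0.08, 0, 0.24, 0, 0, 0],
    [0.08, 0, 0.24, 0, 0, 0],
    [0.08, 0, 0.24, 0, 0, 0],
    [0.08, 0, 0.24, 0, 0, 0],
    [0.08, 0, 0.24, 0, 0, 0],
    [0.08, 0, 0.24, 0, 0, 0]
  ]
}}

```text
clock: 16.65
eef_pos: [539.8, -15.3, 59.6]
eef_rot: [3.14, 0.302, 1.676]
wrist_force: [-7.8, 2.7, 18.9]
finger_gap: 0.4
```

>>> {"api": "servo_tool", "payload": {
  "series": [
    [0, 0, -0.5, 0, 0, 0],
    [0, 0, -1.5, 0, 0, 0],
    [0, 0, -3.5, 0, 0, 0],
    [0, 0, -6, 0, 0, 0],
    [0, 0, -9, 0, 0, 0],
    [0.5, 0, -12, 0, 0, 0],
    [1.5, 0, -15, 0, 0, 0],
    [3, 0, -17, 0, 0, 0],
    [4.5, 0, -19, 0, 0, 0],
    [6, 0, -20, 0, 0, 0]
  ]
}}

```text
clock: 17.48
eef_pos: [527.4, 102.2, 234.2]
eef_rot: [3.138, 0.3, 1.676]
wrist_force: [0.4, -0.3, 1.0]
finger_gap: 0.5
```

>>> {"api": "servo_tool", "payload": {
  "series": [
    [2, 0, 0, 0, 0, 0],
    [4.5, 0, 0, 0, 0, 0],
    [7.5, 0, 0, 0, 0, 0],
    [10.5, 0, 0, 0, 0, 0],
    [13.5, 0, 0, 0, 0, 0],
    [16.5, 0, 0, 0, 0, 0],
    [18, 0, 0, 0, 0, 0],
    [19, 0, 0, 0, 0, 0],
    [19, 0, 0, 0, 0, 0],
    [19, 0, 0, 0, 0, 0]
  ]
}}

```text
clock: 18.32
eef_pos: [508.3, 280.5, 175.4]
eef_rot: [3.141, 0.301, 1.676]
wrist_force: [-0.3, -0.0, 0.6]
finger_gap: 0.3
```

```bash
python3 -c "
from h import *
go((150,0,250),-.3)
s,c=snap('side','s15.png')
cv2.imwrite('pics/s15c.png',cv2.cvtColor(cv2.resize(c['pixels'][100:260,230:430],None,fx=4,fy=4,interpolation=cv2.INTER_CUBIC),cv2.COLOR_RGB2BGR))
t=snap('top','t15.png')[1]
cv2.imwrite('pics/t15c.png',cv2.cvtColor(cv2.resize(t['pixels'][130:280,240:440],None,fx=4,fy=4,interpolation=cv2.INTER_CUBIC),cv2.COLOR_RGB2BGR))
snap('wrist','w15.png')
for th in(0,.1,.2):
 for y in(-128,128):
  p=t2w((78-82*np.cos(th),y,57+82*np.sin(th))); a=np.array(proj(c,p));print(th,y,a.round(1),((a-[230,100])*4).round())
"
```

```text
t 18.32 tcp tray [3.129e+02 2.000e-01 1.754e+02] F [-0.3 -0.   0.6] gap 0.3 q [ 0.57  0.48  1.37 -0.27  1.43  0.52]
(150, 0, 250) shift cm [-17.77  -0.02  -2.3 ] rot [0.001 0.001 0.003]
0 -128 [292.7 188.8] [251. 355.]
0 128 [382.9 201.2] [612. 405.]
0.1 -128 [292.5 187. ] [250. 348.]
0.1 128 [383.2 199.4] [613. 398.]
0.2 -128 [292.2 185.4] [249. 342.]
0.2 128 [383.4 197.9] [614. 392.]
```

View pics/s15c.png

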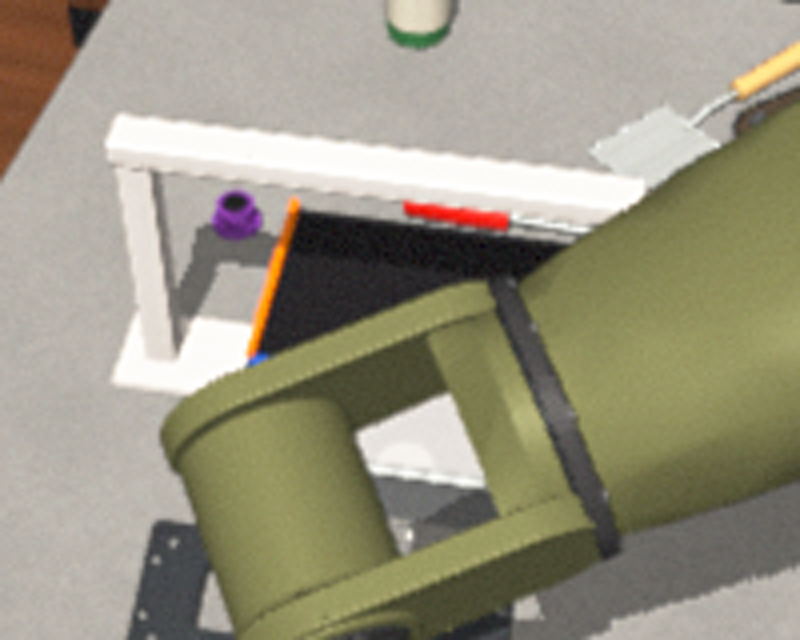

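View pics/t15c.png

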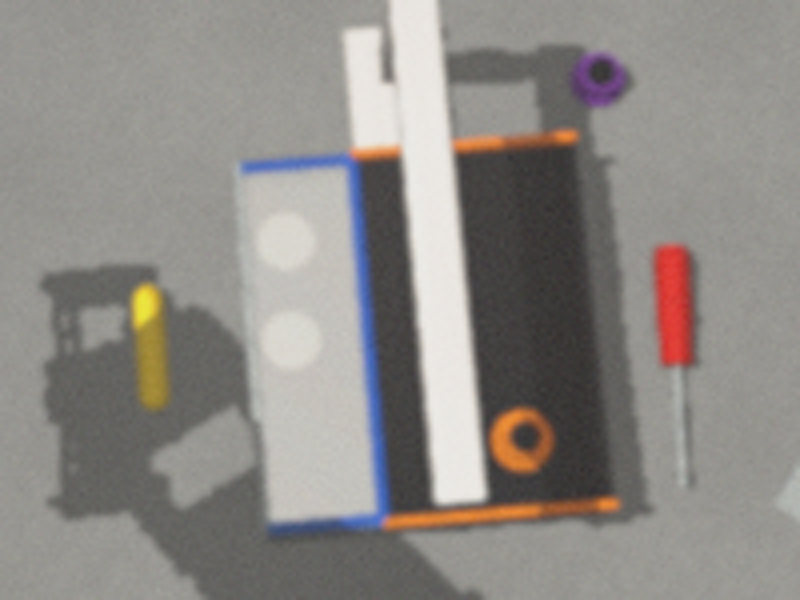

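View pics/w15.png

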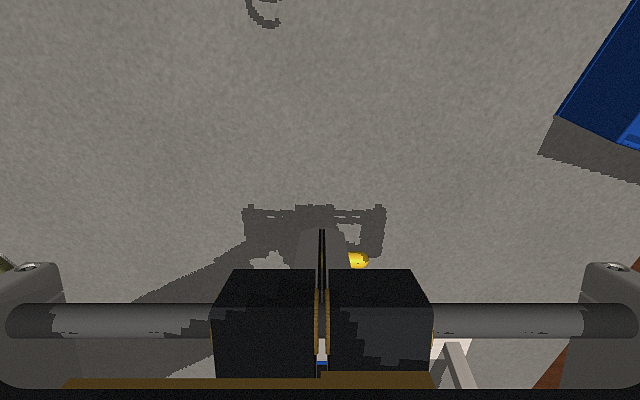

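```bash
python3 -c "
from h import *
print(sign_off())"
```

```text
the job is handed in; nothing more can be done
None
```

I swept both white bushings under the light bar into the trough one at a time, without gripping them. I used slightly open fingers with the hand leaned about 47° away from the trough. I then went over the bar, pushed the lid down from its outer side, and handed the job in at about 18.5 s.

My last checks before handing in:
- **Bushings:** the top view shows both white bushings lying upside down in the trough under the lid. The orange one is at the same pixel position as at the start.
- **Lid:** its free edge overlaps the deck. In the side view its far corner is within about 2–3 px of where a fully shut lid should be. The near corner was hidden by the arm. A final press met a hard stop at about 19 N with the fingertip at lid-top height, against the 2 N or so that moves the hinge.
- **Surroundings:** the glue stick, screwdriver and purple look-alike appear unmoved. I did not compare the spring, cleaner and scraper closely afterwards. Wrist force readings during the rest of the job never passed about 2 N, and nothing suggested the bar was touched.
- **Hand-in state:** the arm was clear of everything.

No check failed or disagreed.

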